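# Lift the hot jam jar out of the pan with the tongs

## Task

The small jam jar in the pan is still too hot to touch: with the sprung kitchen tongs, lift it out over the rim and set it gently down, upright and well on the round cork mat, opening the tongs only once it stands there. Then lay the tongs flat on the bare counter and let go. Never touch the hot jar with the gripper or arm, and leave the mug, the big jar and the pepper mill where they are.

Things in the scene. Friction and masses are not known exactly. Their poses are not given: they have to be found in the camera images.
- tongs_grip (a point): Sprung steel tongs, 203 x 80 mm, 24 mm high, 100 g, lying flat. Point: middle of the grip, 12 mm above the underside. x points to the jaws, y across (closing way), z up. Pivot 60 mm behind. Two upright grip plates, 24 mm high, from 52 mm behind to 32 mm ahead, 52 mm over their outer faces when free, parallel at 48: pinch these. Slimmer bars (14 mm high) lead on to the jaws.
- tongs_jaws (a point): Point midway between the two flat rubber jaw pads (30 mm long along x, 20 mm high), 117 mm ahead of tongs_grip, same height and axes. Free gap 67 mm, 79 mm over the backs. 1 mm of squeeze at the grip closes the jaws by 3 mm: they meet the 42 mm jar when the grip measures about 43 mm over the outside; with no jar they would go on to about 38 mm.
- tongs_arm (a joint): Closing angle of the tongs: 0 free (fully open), about 0.14 rad with the jar in the jaws, 0.24 rad at the stop. The spring pushes back at the grip with about 4 N when first touched, 8 N where the jaws meet the jar; the jaws press with a third of any force beyond that: a grip of 30 to 45 N holds the jar firmly.
- jar_center (a point): The hot jam jar, loose: upright cylinder 42 mm across, 72 mm high, amber glass with a steel lid of the same width (top 14 mm), 85 to 170 g. Point at its centre, 36 mm above its foot; z along its axis. Stands on the pan's inner floor within about 10 mm of the middle. The jaws can take it anywhere in its upper half.
- pot_rim (a point): Steel pan, fixed, one piece with the wooden board under it (190 mm square, 18 mm thick). Point: centre of the mouth at rim height, 117 mm above the counter. 160 mm across outside, wall 4 mm. Black loop handles 80 mm above the counter reach 110 mm from the middle on the +y and -y sides. The tongs do not fit in lying level: they must dip slantwise over the rim, some 25 to 45 degrees.
- pot_floor (a point): Middle of the pan's inner floor, 95 mm below the rim and 22 mm above the counter; the standing jar's top is 23 mm below the rim.
- mat_top (a point): Round cork mat lying fixed on the counter, 110 mm across and 8 mm thick. Point at the centre of its upper face.
- mug_rim (a point): Bystander: white ceramic mug, 80 mm across, 90 mm high with a side handle; point at the centre of its mouth.
- big_jar: Bystander: big jam jar of the same look, 66 mm across, 120 mm high; origin under its foot.
- pepper_mill: Bystander: dark wooden pepper mill, 54 mm across, 135 mm high; origin under its foot.
Mind the look-alikes: they are no part of the job. Several things look just like the part that bears tongs_grip: the one meant starts farthest to the robot's right. What is shaped like the part that bears jar_center but pink is not meant.

How it is judged:
On the way, in this order (a step that is already met when the one before it is completed fails the run):
1. the jar is held in the tongs, lifted clear of the pan's rim (height (world z) of jar_center above 0.153 m and contact force between tongs and jar above 0.5 N), for 0.2 s.
2. the jar is set down on the mat while the tongs still hold it (contact force between jar and mat above 0.2 N and contact force between tongs and jar above 0.5 N), for 0.1 s.
At the end, for the whole second after the job is handed in: The jar stands upright (within 0.1 rad) and at rest on the cork mat, its axis within 35 mm of the mat's centre; the tongs lie flat (within 0.08 rad) and at rest on the counter, touching neither jar nor mat (horizontal distance between jar_center and mat_top below 0.035 m and height (world z) of jar_center between 0.04 and 0.048 m and angle between jar_center's own z axis and vertical below 0.1 rad and linear speed of each of jar, tongs below 0.02 m/s and contact force between tongs and jar below 0.05 N and height (world z) of tongs_grip below 0.016 m and (angle between tongs_grip's own z axis and vertical below 0.08 rad or angle between tongs_grip's own z axis and vertical above 3.06 rad) and contact force between tongs and mat below 0.05 N).
It fails at once if the gripper or arm touches the hot jar (contact force between any of the fingers, the arm and jar above 0.5 N).
It fails at once if the jar hits the mat hard (contact force between jar and mat above 40 N).
It fails at once if the mug is moved (distance of mug_rim from where it was at the start of the episode above 0.03 m).
It fails at once if the big jar is moved (distance of big_jar from where it was at the start of the episode above 0.03 m).
It fails at once if the pepper mill is moved (distance of pepper_mill from where it was at the start of the episode above 0.03 m).
It also fails if it takes over 67 s, if anything falls off the work surface, if the arm or the gripper's body presses on something with over 40 N, if the wrist force passes 120 N, or if a joint passes its speed limit or range.

## Robot

A 6-joint arm with a two-finger parallel gripper is mounted at the origin on the work surface. World frame = base frame: x ahead of the robot, y to its left, z up, the work surface at z = 0. Lengths are in m, angles in rad, forces in N, time in s.
With the tool pointing down it reaches from about 0.35 to 0.775 m from the base axis. Payload 7.3 kg.
Tool frame: the origin (TCP) lies midway between the tips of the shut fingers; the grasp point (between the pads) lies 19 mm behind it; z points along the fingers, y is the line along which they close (so a half turn about z gives the same grasp; the last joint's range is limited). The gripper opens to 92 mm and grips with 3 to 60 N. Pads are 19 mm wide; open, the fingers measure 130 mm over their backs; the gripper's body (75 mm by 190 mm) begins 47 mm behind the grasp point.
Start: joints at [1.128, 0.342, 1.524, -0, 1.275, -0.146], TCP at [0.154, 0.502, 0.19] pointing down, gripper open.
Joint ranges: [-2.53, 2.53], [-0.77, 2.02], [0.04, 2.7], [-1, 4.14], [0.28, 2.66], [-3.11, 3.11]. Speed limits (rad/s): [2.57, 2.57, 3.14, 3.14, 3.14, 3.14].

## Interface

Orientations are given as [roll, pitch, yaw] about the fixed x, y, z axes, in that order (R = Rz(yaw) Ry(pitch) Rx(roll)).
In Python, from cell import monitor, vision, workorder gives the robot as it stands.
- The arm moves only by the tool move_arm, never from a script. Its argument "rows" is a list of rows, each a list of 5 numbers: the shift along the world's x, y, z in mm, then the turn about the world's z in rad, then the closure, from -1 (fully open) to 1 (shut). A call has 1 to 12 rows; each row shifts and turns the commanded pose from where the row before left it; what a row does not reach is not made up. A row lasts 1/10 s, in which the tool goes at most 50 mm and 8.59 degrees, less where a joint would pass 70% of its speed; a pose out of reach is approached as far as the arm can. A call is refused whole if a number of a shift passes 50 or a number of a turn 0.15, either way. A call with a gripper value outside its range is refused whole. The fingers move at their own pace and stop on an object; "newtons" is the grip in N (left out, the last holds). Time passes only in rows, so rows that do not move let the fingers close. It gives the time, the measured TCP pose, the force, the opening and the grip force at its end, in the units of the state.
- monitor.observe(): the state, without advancing time (a new reading comes with each control period).
- vision.read_camera(name): name is "scene" or "side" or "wrist"; returns the picture (420x560x3 uint8, red, green, blue); there is no depth.
- vision.get_calibration(name): a dict with "K" (3x3 intrinsics, pixels), "T" (4x4, takes a point from camera to world coordinates); the wrist camera has in their place "mount" (4x4, takes a point from camera to tool coordinates, whose origin is the TCP and whose axes are the flange's). Camera axes: x right, y up, looking along -z (the intrinsics and any distortion apply to the point x, -y, -z); pixel columns grow to the right and rows downward; lengths in m; the calibration is good to about 2 mm. A picture is of the moment at which its call begins: read the wrist's pose just before it. get_calibration takes no time and is no camera call.
- workorder.hand_in(): hands the job in; it is judged then, once.
The state is a dict: "time": time; "qpos": joint angles; "qvel": joint speeds; "joint_efforts": joint torques, N m; "tool_pos": TCP position; "tool_rot": TCP orientation; "contact_force": force on the tool from outside, world axes, zero at the start; "torque": the same for the moment, N m; "opening": finger opening in m; "grip_force": force on a finger pad.
Only numpy, scipy, OpenCV 4.12 (cv2) and the standard library are available. Lean on these libraries where they do the work, as an engineer would, in place of code of your own. Each camera call takes 0.05 s, during which the arm holds its last target. There are 200 camera calls.

## Working session

There is one attempt and no reset: what is moved stays moved. The work goes in short steps, Python scripts to look and compute and a tool call to move; the robot and the scene stay as the last step left them, time stands still between calls to the robot, and variables do not carry over. Pictures are saved under pics/ and viewed, at most 10 in all, crops included, and the job is handed in when it is done.

Besides the shell and the picture viewer there is one more tool, called after "Request:" by a JSON object that holds its "method" and its "body", one argument or row to a line. move_arm: Moves the arm, as the interface text tells. Its arguments: {"type":"object","properties":{"rows":{"type":"array","items":{"type":"array","items":{"type":"number"}}},"newtons":{"type":"number"}},"required":["rows"]}

```bash
ls; mkdir -p pics; cat > h.py <<'E'
import cv2,numpy as np
from cell import monitor,vision,workorder
from scipy.spatial.transform import Rotation as R
def snap(n,f,crop=None,s=1):
    im=vision.read_camera(n)[:,:,::-1]
    cv2.imwrite('pics/raw_'+f,im)
    if crop: x0,y0,x1,y1=crop; im=im[y0:y1,x0:x1]
    im=cv2.resize(im,None,fx=s,fy=s,interpolation=cv2.INTER_CUBIC) if s!=1 else im
    cv2.imwrite('pics/'+f,im)
def ray(n,u,v):
    c=vision.get_calibration(n);K=np.array(c['K']);T=np.array(c['T'])
    d=np.linalg.solve(K,[u,v,1]);d=T[:3,:3]@[d[0],-d[1],-d[2]]
    return T[:3,3],d
def atz(n,u,v,z):
    o,d=ray(n,u,v);return o+d*(z-o[2])/d[2]
def proj(n,p):
    c=vision.get_calibration(n);K=np.array(c['K']);T=np.array(c['T'])
    q=T[:3,:3].T@(np.array(p)-T[:3,3]);q=K@[q[0],-q[1],-q[2]];return q[:2]/q[2]
E
python3 - <<'E'
from h import *
a=vision.read_camera('scene');b=vision.read_camera('side')
cv2.imwrite('pics/a.png',a[:,:,::-1]);cv2.imwrite('pics/b.png',b[:,:,::-1])
for n in('scene','side','wrist'):print(n,vision.get_calibration(n))
print(monitor.observe())
E
```

```text
pics
scene {'K': array([[465.87474016,   0.        , 275.6821728 ],
       [  0.        , 465.87474016, 218.59772693],
       [  0.        ,   0.        ,   1.        ]]), 'T': array([[ 0.42134543, -0.56655231,  0.70815712,  1.35798262],
       [ 0.90687705,  0.2687956 , -0.32453495, -0.32135711],
       [-0.00648349,  0.77895276,  0.62704909,  0.83906393],
       [ 0.        ,  0.        ,  0.        ,  1.        ]])}
side {'K': array([[514.48985945,   0.        , 281.545018  ],
       [  0.        , 514.48985945, 208.98862152],
       [  0.        ,   0.        ,   1.        ]]), 'T': array([[-0.99049185,  0.08067245, -0.11143542,  0.36521389],
       [-0.1371729 , -0.64075729,  0.75538976,  1.17633948],
       [-0.01046391,  0.76349332,  0.64573094,  1.04565587],
       [ 0.        ,  0.        ,  0.        ,  1.        ]])}
wrist {'K': array([[308.63090223,   0.        , 279.44376951],
       [  0.        , 308.63090223, 215.40638513],
       [  0.        ,   0.        ,   1.        ]]), 'mount': array([[-4.66658432e-07,  9.51255444e-01,  3.08404086e-01,
         8.44098011e-02],
[... 236 characters left out ...]
   1.00000000e+00]])}
{'time': 0.1, 'qpos': array([ 1.12799908e+00,  3.42672041e-01,  1.52491996e+00, -1.29842099e-05,
        1.27538551e+00, -1.46006615e-01]), 'qvel': array([ 0.00036279, -0.00165799, -0.00044096, -0.00102027,  0.00023158,
       -0.00227209]), 'joint_efforts': array([ 1.48487128e-03, -4.32005918e+01, -2.44698393e+01,  7.19357212e-02,
        5.25782851e-02, -2.11548854e-05]), 'tool_pos': array([0.15334674, 0.5016775 , 0.18930517]), 'tool_rot': array([-3.14022073e+00, -1.89195458e-04,  2.84480569e+00]), 'contact_force': array([ 0.30130169,  0.8215171 , -0.48711888]), 'torque': array([ 0.0231442 , -0.01391383, -0.0354789 ]), 'grip_force': 0.0, 'opening': 0.0919844216088814}
```

View pics/a.png

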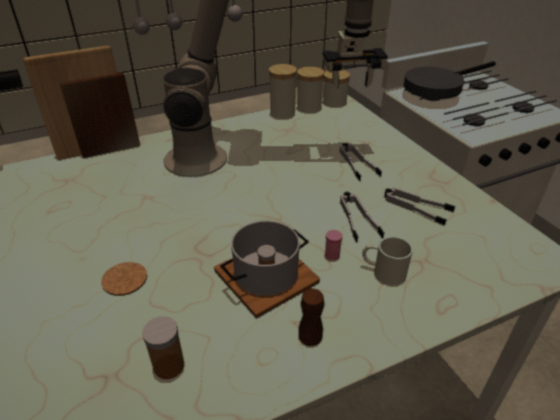

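View pics/b.png

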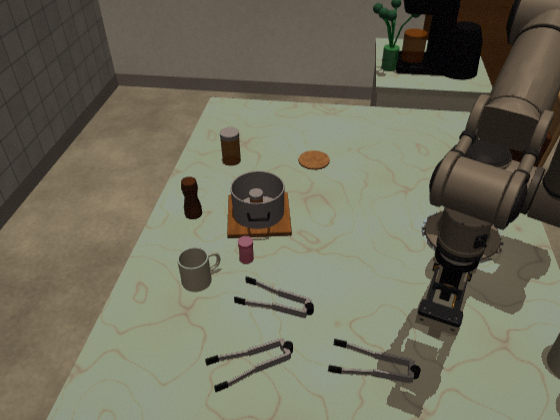

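```bash
python3 - <<'E'
import cv2
a=cv2.imread('pics/a.png');b=cv2.imread('pics/b.png')
x=cv2.resize(a[180:300,210:410],None,fx=4,fy=4,interpolation=cv2.INTER_CUBIC)
y=cv2.resize(b[145:325,180:340],None,fx=3.3,fy=3.3,interpolation=cv2.INTER_CUBIC)
import numpy as np
cv2.imwrite('pics/c.png',np.clip(x*1.5,0,255));cv2.imwrite('pics/d.png',np.clip(y*1.3,0,255))
E
```

```text
[ WARN:0@0.060] global loadsave.cpp:1063 imwrite_ Unsupported depth image for selected encoder is fallbacked to CV_8U.
```

View pics/c.png

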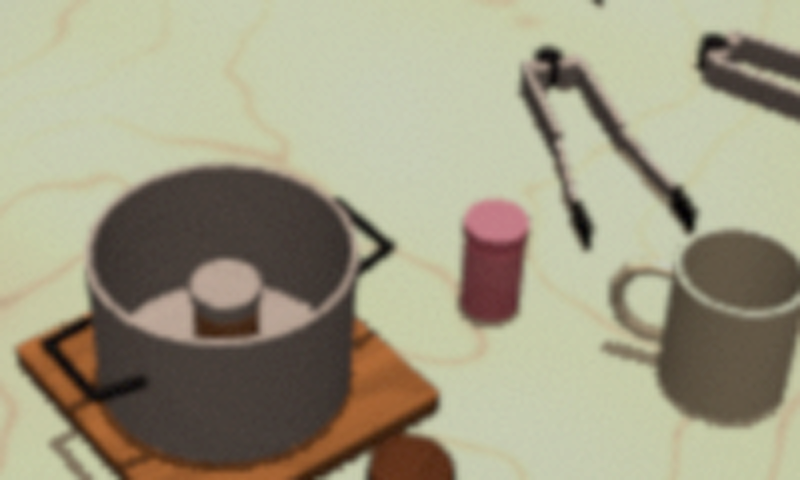

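View pics/d.png

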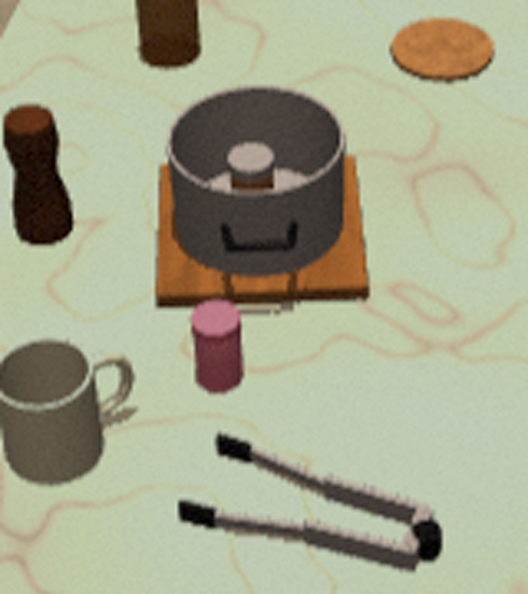

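```bash
python3 - <<'E'
from h import *
def p(l,a,b,z):
    A=atz('scene',*a,z)[:2];B=atz('side',*b,z)[:2];print(l,A.round(4),B.round(4),((A+B)/2).round(4));return (A+B)/2
p('rim',(266.3,243.8),(257.9,192.9),.117)
p('jartop',(266.5,251.3),(255.8,192.6),.094)
pv=p('pivot',(347,193.8),(309.7,308),.022)
j1=p('jawA',(355.5,235.5),(250.6,280.2),.012)
j2=p('jawB',(380.5,231.3),(239.7,300.5),.012)
m=(j1+j2)/2;d=m-pv;print(np.linalg.norm(d),np.arctan2(d[1],d[0]),np.linalg.norm(j1-j2));print('grip',m-d/np.linalg.norm(d)*.117)
p('mat',(124.5,278),(314.2,159.5),.008)
p('pink',(333,237),(246,241),.07)
p('mug',(393,248),(193.5,258),.09)
p('bigjar',(166,370),(231,160),.0)
p('mill',(311,340),(193,215),.0)
p('tongsC',(418,205),(275,355),.012);p('tongsB',(350,160),(400,370),.012)
E
```

```text
rim [ 0.6176 -0.0065] [0.6036 0.0269] [0.6106 0.0102]
jartop [ 0.6183 -0.0068] [ 0.6159 -0.0022] [ 0.6171 -0.0045]
pivot [0.4194 0.344 ] [0.419 0.351] [0.4192 0.3475]
jawA [0.5826 0.271 ] [0.5853 0.2698] [0.5839 0.2704]
jawB [0.5969 0.3421] [0.6004 0.3418] [0.5987 0.342 ]
0.17696013319755885 -0.23546861385747905 0.07308058994188846
grip [0.47752768 0.33349634]
mat [ 0.4714 -0.326 ] [ 0.4672 -0.3191] [ 0.4693 -0.3225]
pink [0.6177 0.1755] [0.6115 0.1816] [0.6146 0.1786]
mug [0.7322 0.2709] [0.7296 0.2818] [0.7309 0.2763]
bigjar [ 0.7628 -0.2988] [ 0.7609 -0.2915] [ 0.7618 -0.2951]
mill [0.824  0.0052] [0.8152 0.0163] [0.8196 0.0107]
tongsC [0.545 0.51 ] [0.4865 0.4909] [0.5157 0.5004]
tongsB [0.2468 0.4634] [0.1999 0.493 ] [0.2234 0.4782]
```

Request:
{"method": "move_arm", "body": {
  "rows": [
    [35,-18,0,0.03,-1],
    [45,-24,0,0.031,-1],
    [45,-24,0,0,-1],
    [45,-24,0,0,-1],
    [45,-24,0,0,-1],
    [45,-24,0,0,-1],
    [40,-20,0,0,-1],
    [15,-8,0,0,-1],
    [0,0,0,0,-1],
    [0,0,0,0,-1]
  ],
  "newtons": 40
}}

```text
time: 1.1
tool_pos: [0.4632, 0.3387, 0.1895]
tool_rot: [-3.141, -0.002, 2.906]
contact_force: [-0.3, 0.2, 0.5]
opening: 0.0917
grip_force: 0.0
```

```bash
cat >> h.py <<'E'
def wcal():
    s=monitor.observe();c=vision.get_calibration('wrist');B=np.eye(4);B[:3,:3]=R.from_euler('xyz',s['tool_rot']).as_matrix();B[:3,3]=s['tool_pos']
    return np.array(c['K']),B@np.array(c['mount'])
def wproj(C,p):
    K,T=C;q=T[:3,:3].T@(np.array(p)-T[:3,3]);q=K@[q[0],-q[1],-q[2]];return q[:2]/q[2]
def watz(C,u,v,z):
    K,T=C;d=np.linalg.solve(K,[u,v,1]);d=T[:3,:3]@[d[0],-d[1],-d[2]];o=T[:3,3];return o+d*(z-o[2])/d[2]
E
python3 - <<'E'
from h import *
C=wcal();np.savez('w1.npz',K=C[0],T=C[1]);snap('wrist','w1.png');s=monitor.observe();print(s['tool_pos'],s['tool_rot'],s['time'])
E
```

```text
[0.46276894 0.33909788 0.18973699] [-3.14138970e+00 -1.14373356e-03  2.90671443e+00] 1.15
```

View pics/w1.png

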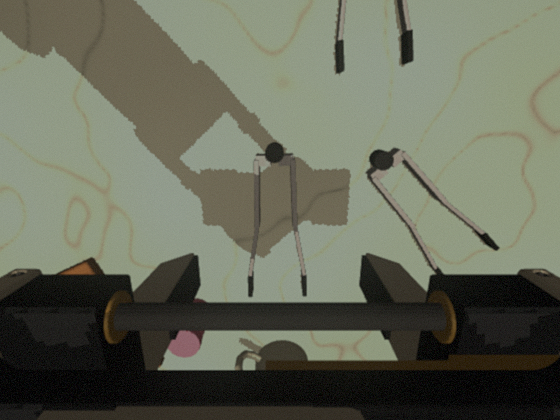

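```bash
python3 - <<'E'
from h import *
z=np.load('w1.npz');C=(z['K'],z['T'])
pv=watz(C,275,152,.022)[:2];a=watz(C,251,286,.022)[:2];b=watz(C,304,286,.022)[:2]
m=(a+b)/2;d=m-pv;print(pv,m,np.linalg.norm(d),np.linalg.norm(a-b),np.arctan2(d[1],d[0]));print(pv+d/np.linalg.norm(d)*.06)
E
```

```text
[0.41887838 0.34422386] [0.59026024 0.30562264] 0.1756752671775079 0.07050462032853894 -0.22153826247505587
[0.47741201 0.33104003]
```

Request:
{"method": "move_arm", "body": {
  "rows": [
    [8,-6,-40,0.013,-1],
    [0,0,-40,0,-1],
    [0,0,-40,0,-1],
    [0,0,-35,0,-1],
    [0,0,-20,0,-1],
    [0,0,-8,0,-1],
    [0,0,-2,0,-1],
    [0,0,0,0,-0.04],
    [0,0,0,0,-0.04],
    [0,0,0,0,-0.04],
    [0,0,0,0,-0.04],
    [0,0,0,0,-0.04]
  ],
  "newtons": 20
}}

```text
time: 2.35
tool_pos: [0.4724, 0.3325, 0.0054]
tool_rot: [3.141, 0.001, 2.919]
contact_force: [0.3, 0.2, -0.1]
opening: 0.0565
grip_force: 0.0
```

Request:
{"method": "move_arm", "body": {
  "rows": [
    [0,0,-1,0,-0.04],
    [0,0,0,0,-0.04],
    [0,0,0,0,-0.04],
    [0,0,0,0,-0.04],
    [0,0,0,0,-0.04]
  ]
}}

```text
time: 2.85
tool_pos: [0.4721, 0.3324, 0.0039]
tool_rot: [3.142, -0.0, 2.919]
contact_force: [0.3, -0.1, 0.2]
opening: 0.0475
grip_force: 0.0
```

Request:
{"method": "move_arm", "body": {
  "rows": [
    [0,0,0,0,0],
    [0,0,0,0,0],
    [0,0,0,0,0],
    [0,0,0,0,0]
  ]
}}

```text
time: 3.25
tool_pos: [0.4721, 0.3324, 0.0039]
tool_rot: [3.141, 0.0, 2.919]
contact_force: [-0.3, 0.0, 0.2]
opening: 0.0458
grip_force: 0.0
```

```bash
python3 - <<'E'
from h import *
snap('side','s1.png',(200,230,380,350),4);snap('wrist','w2.png');s=monitor.observe();print(s['opening'],s['grip_force'])
E
```

```text
0.04557327379926127 0.0
```

View pics/s1.png

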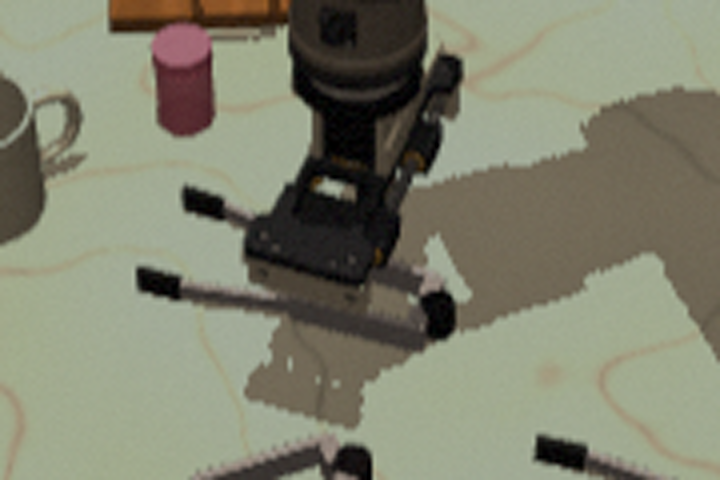

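View pics/w2.png

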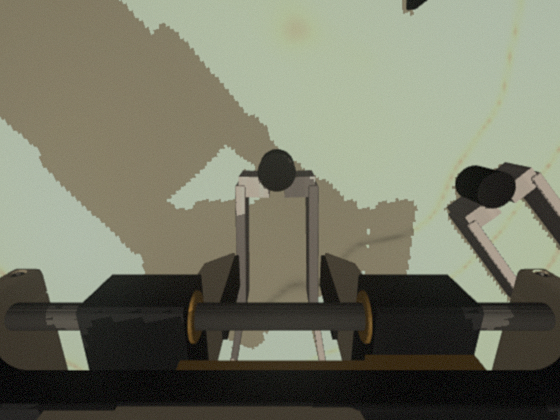

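Request:
{"method": "move_arm", "body": {
  "rows": [
    [0,0,0,0,0.1],
    [0,0,0,0,0.1],
    [0,0,0,0,0.1]
  ]
}}

```text
time: 3.65
tool_pos: [0.4721, 0.3324, 0.0039]
tool_rot: [3.142, -0.0, 2.919]
contact_force: [0.9, -0.4, 0.2]
opening: 0.0413
grip_force: 0.0
```

```bash
python3 - <<'E'
from h import *
snap('side','s2.png');snap('scene','a2.png')
a=cv2.imread('pics/s2.png')[255:345,200:340];b=cv2.imread('pics/a2.png')[150:250,310:410]
w=np.hstack([cv2.resize(a,(560,360),interpolation=2),cv2.resize(b,(360,360),interpolation=2)[:,120:]])
cv2.imwrite('pics/e.png',w);s=monitor.observe();print(s['opening'],s['grip_force'])
E
```

```text
0.04119336306248651 0.0
```

View pics/e.png

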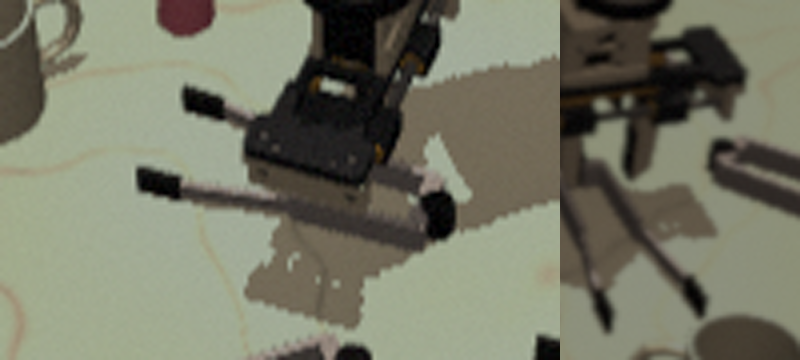

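```bash
python3 - <<'E'
from h import *
s=monitor.observe();p=s['tool_pos'];Rm=R.from_euler('xyz',s['tool_rot']).as_matrix();print(Rm.round(2).tolist(),s['qpos'])
for n,o,k in (('scene',(310,150),(3.6,-120+560)),('side',(200,255),(4,0))):
  for dz in(0,.02,.04):
    for dy in(-.022,.022):
      q=proj(n,p+Rm@[0,dy,0]+[0,0,dz]);print(n,dz,dy,q.round(1),((q-o)*k[0]+[k[1],0]).round())
E
```

```text
[[-0.98, 0.22, 0.0], [0.22, 0.98, 0.0], [-0.0, 0.0, -1.0]] [ 4.80750771e-01  6.38946962e-01  1.59532396e+00  1.17785916e-04
  9.07208489e-01 -8.67319511e-01]
scene 0 -0.022 [345.4 210.3] [568. 217.]
scene 0 0.022 [359.7 208.3] [619. 210.]
scene 0.02 -0.022 [346.  204.9] [570. 198.]
scene 0.02 0.022 [360.5 202.9] [622. 190.]
scene 0.04 -0.022 [346.7 199.3] [572. 178.]
scene 0.04 0.022 [361.2 197.3] [624. 170.]
side 0 -0.022 [292.5 298.5] [370. 174.]
side 0 0.022 [286.7 311.1] [347. 224.]
side 0.02 -0.022 [292.5 293.4] [370. 154.]
side 0.02 0.022 [286.6 306.1] [347. 204.]
side 0.04 -0.022 [292.6 288.2] [370. 133.]
side 0.04 0.022 [286.6 300.9] [346. 184.]
```

Request:
{"method": "move_arm", "body": {
  "rows": [
    [0,0,0,0,-0.5],
    [0,0,0,0,-0.5],
    [0,0,0,0,-0.5],
    [0,0,0,0,-0.5],
    [0,0,-5,0,-0.5],
    [0,0,-3,0,-0.5],
    [0,0,0,0,-0.5]
  ]
}}

```text
time: 4.45
tool_pos: [0.4716, 0.3322, -0.0048]
tool_rot: [-3.141, -0.001, 2.919]
contact_force: [0.1, -0.2, 0.4]
opening: 0.069
grip_force: 0.0
```

Below "zero" without contact; continue gently until touch.

Request:
{"method": "move_arm", "body": {
  "rows": [
    [0,0,-4,0,-0.5],
    [0,0,-4,0,-0.5],
    [0,0,0,0,-0.5]
  ]
}}

```text
time: 4.75
tool_pos: [0.4717, 0.3322, -0.0128]
tool_rot: [-3.141, -0.001, 2.919]
contact_force: [0.2, 0.1, 0.1]
opening: 0.0691
grip_force: 0.0
```

```bash
python3 - <<'E'
from h import *
snap('scene','a3.png',(310,150,410,250),6);s=monitor.observe();print(s['tool_pos'],s['contact_force'])
E
```

```text
[ 0.47185858  0.3322849  -0.01247133] [ 0.22005301 -0.07560035  0.3414284 ]
```

View pics/a3.png

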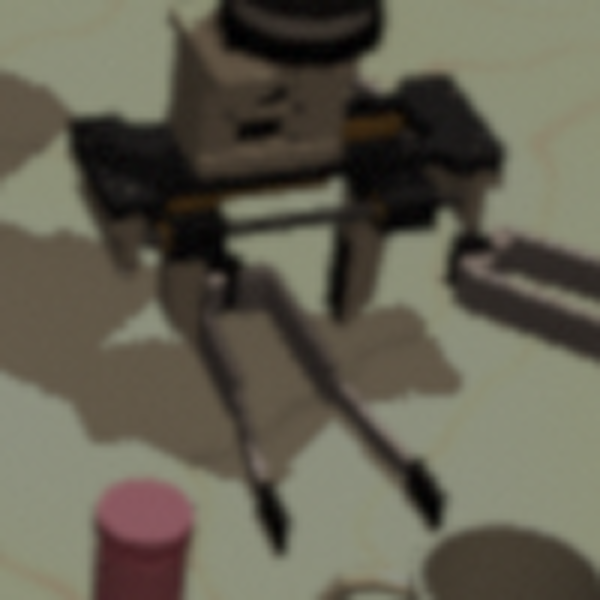

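Request:
{"method": "move_arm", "body": {
  "rows": [
    [0,0,-4,0,-0.5],
    [0,0,-4,0,-0.5],
    [0,0,0,0,-0.5]
  ]
}}

```text
time: 5.1
tool_pos: [0.4717, 0.3322, -0.0207]
tool_rot: [-3.141, -0.001, 2.919]
contact_force: [-1.0, -0.8, 0.5]
opening: 0.0688
grip_force: 0.0
```

Request:
{"method": "move_arm", "body": {
  "rows": [
    [0,0,-2,0,-0.5],
    [0,0,-1,0,-0.5],
    [0,0,0,0,-0.5]
  ]
}}

```text
time: 5.4
tool_pos: [0.4721, 0.3324, -0.0232]
tool_rot: [-3.142, -0.0, 2.919]
contact_force: [0.3, 0.2, 0.4]
opening: 0.0689
grip_force: 0.0
```

Request:
{"method": "move_arm", "body": {
  "rows": [
    [0,0,-2,0,-0.5],
    [0,0,0,0,-0.5]
  ]
}}

```text
time: 5.6
tool_pos: [0.472, 0.3323, -0.0253]
tool_rot: [-3.141, -0.0, 2.919]
contact_force: [-0.2, 0.3, -0.1]
opening: 0.0687
grip_force: 0.0
```

Request:
{"method": "move_arm", "body": {
  "rows": [
    [0,0,0,0,-0.04],
    [0,0,0,0,-0.04],
    [0,0,0,0,-0.04],
    [0,0,0,0,-0.04],
    [0,0,0,0,-0.04]
  ]
}}

```text
time: 6.1
tool_pos: [0.4721, 0.3324, -0.025]
tool_rot: [3.142, 0.0, 2.919]
contact_force: [-0.1, -0.5, 1.3]
opening: 0.0477
grip_force: 6.5
```

```bash
python3 - <<'E'
from h import *
c=vision.get_calibration('wrist')
for dz in(0,.014,.028):
    B=np.eye(4);B[:3,:3]=R.from_euler('xyz',[3.141,0,2.919]).as_matrix();B[:3,3]=[.4721,.3324,.0039+dz]
    C=(np.array(c['K']),B@np.array(c['mount']))
    print(dz,watz(C,277,165,.024)[:2], [wproj(C,[.0,0,0]+np.array([.4188,.3442,.024]))], np.linalg.norm(watz(C,236,190,.024)-watz(C,317,190,.024)))
E
```

```text
0 [0.41555003 0.34420676] [array([278.26800989, 170.60504821])] 0.046815167584520395
0.014 [0.41761028 0.34362328] [array([278.35709691, 166.69670221])] 0.05057729532414299
0.028 [0.41967053 0.3430398 ] [array([278.43441027, 163.30487959])] 0.054339423063765525
```

Request:
{"method": "move_arm", "body": {
  "rows": [
    [0,0,10,0,-0.04],
    [0,0,20,0,-0.04],
    [0,0,30,0,-0.04],
    [0,0,20,0,-0.04],
    [0,0,0,0,-0.04],
    [0,0,0,0,-0.04]
  ]
}}

```text
time: 6.7
tool_pos: [0.472, 0.3324, 0.0551]
tool_rot: [3.141, 0.0, 2.919]
contact_force: [0.2, 0.3, -0.4]
opening: 0.048
grip_force: 6.2
```

```bash
cat >> h.py <<'E'
def asc(f,x0,y0,x1,y1,st=1):
    g=cv2.cvtColor(cv2.imread('pics/'+f),cv2.COLOR_BGR2GRAY)[y0:y1:st,x0:x1:st]
    for i,r in enumerate(g): print('%3d '%(y0+i*st)+''.join('#' if v<28 else '+' if v<60 else '.' if v<95 else ' ' for v in r))
E
python3 - <<'E'
from h import *
s=monitor.observe();p=s['tool_pos'];print(p,s['opening'],s['grip_force'])
snap('side','s3.png');snap('scene','a4.png')
h=np.array([np.cos(-.2225),np.sin(-.2225),0])
for dl in(.0,.028):
  g=p+[0,0,.019-.007+dl]
  for a in(0,.3,.6):
    for n in('side','scene'):
      print(dl,a,n,[proj(n,g+.123*(h*np.cos(a)-[0,0,np.sin(a)])+sg*.029*np.array([-h[1],h[0],0])).round() for sg in(1,-1)])
asc('s3.png',225,235,330,325)
E
```

```text
[0.47202189 0.33240972 0.05511163] 0.04796648944614957 6.202392429113388
0.0 0 side [array([240., 284.]), array([249., 268.])]
0.0 0 scene [array([381., 217.]), array([360., 220.])]
0.0 0.3 side [array([243., 294.]), array([252., 278.])]
0.0 0.3 scene [array([378., 226.]), array([358., 229.])]
0.0 0.6 side [array([249., 304.]), array([258., 288.])]
0.0 0.6 scene [array([375., 232.]), array([355., 234.])]
0.028 0 side [array([239., 276.]), array([248., 260.])]
0.028 0 scene [array([382., 208.]), array([361., 211.])]
0.028 0.3 side [array([242., 287.]), array([251., 271.])]
0.028 0.3 scene [array([380., 218.]), array([359., 221.])]
0.028 0.6 side [array([248., 297.]), array([257., 281.])]
0.028 0.6 scene [array([376., 224.]), array([356., 227.])]
235   .++++++++++++++++...++++++++++++++++++++++++++######++++++++####+#+++++++######+++#++###+              
236   .+++++++++++++.       .+++++++++++++++++++.. .+######+++.++++++++++.++++#######++######+.              
237   .++++++++++++.                        ....     +#######+++++.....++++#########++#######+.              
238            
[... 8806 characters left out ...]
                                     .                                                  
319                                                       .                                                  
320                                                        .                                                 
321                                                                                                          
322                                                        ..                                                
323                                                         .                                                
324                                                         .
```

Request:
{"method": "move_arm", "body": {
  "rows": [
    [0,0,40,-0.05,-0.04],
    [0,0,40,-0.1,-0.04],
    [0,-26,0,-0.14,-0.04],
    [0,-30,0,-0.14,-0.04],
    [0,-30,0,-0.14,-0.04],
    [0,-30,0,-0.14,-0.04],
    [0,-30,0,-0.14,-0.04],
    [5,-30,0,-0.14,-0.04],
    [10,-30,0,-0.14,-0.04],
    [10,-30,0,-0.14,-0.04],
    [10,-30,0,-0.14,-0.04],
    [10,-30,0,-0.14,-0.04]
  ]
}}

```text
time: 8.0
tool_pos: [0.5167, 0.0352, 0.1336]
tool_rot: [-3.139, 0.0, 1.363]
contact_force: [-0.3, -0.3, -0.5]
opening: 0.048
grip_force: 6.2
```

Request:
{"method": "move_arm", "body": {
  "rows": [
    [5,-30,0,-0.14,-0.04],
    [5,-30,0,-0.14,-0.04],
    [0,-30,0,-0.14,-0.04],
    [0,-30,0,-0.14,-0.04],
    [0,-10,0,-0.02,-0.04],
    [0,0,0,0,-0.04],
    [0,0,0,0,-0.04]
  ]
}}

```text
time: 8.7
tool_pos: [0.5267, -0.0927, 0.1343]
tool_rot: [-3.14, 0.0, 0.791]
contact_force: [0.2, 1.1, -1.9]
opening: 0.048
grip_force: 6.2
```

Request:
{"method": "move_arm", "body": {
  "rows": [
    [0,0,-20,0,-0.04],
    [0,0,-15,0,-0.04],
    [0,0,0,0,-0.04]
  ]
}}

```text
time: 9.0
tool_pos: [0.5256, -0.0916, 0.098]
tool_rot: [-3.137, 0.002, 0.792]
contact_force: [-0.2, 0.2, -1.0]
opening: 0.0479
grip_force: 6.2
```

Request:
{"method": "move_arm", "body": {
  "rows": [
    [0,0,-5,0,-0.04],
    [0,0,-5,0,-0.04],
    [0,0,-5,0,-0.04],
    [0,0,0,0,-0.04]
  ]
}}

```text
time: 9.4
tool_pos: [0.527, -0.0934, 0.0846]
tool_rot: [-3.141, 0.0, 0.789]
contact_force: [-0.1, -0.2, -1.3]
opening: 0.0478
grip_force: 6.3
```

```bash
cat >> h.py <<'E'
def jawpred(head,angs,grip=.123,half=.029,dl=.037):
    p=monitor.observe()['tool_pos'];h=np.array([np.cos(head),np.sin(head),0]);l=np.array([-h[1],h[0],0])
    for a in angs:
        for n in('side','scene'):
            print(round(a,2),n,[proj(n,p+[0,0,dl]+r*(h*np.cos(a)-[0,0,np.sin(a)])+sg*w*l).round(0).tolist() for r,sg,w in((grip,1,half),(grip,-1,half),(-.054,0,0))])
E
python3 - <<'E'
from h import *
s=monitor.observe();print(s['tool_pos'],s['contact_force'],s['grip_force'])
snap('side','s4.png');snap('scene','a5.png')
jawpred(-2.35,(0,.2,.4,.6))
asc('a5.png',150,150,290,270,1)
E
```

```text
[ 0.52697878 -0.09341306  0.08459892] [-0.13716779 -0.18575613 -1.30747541] 6.343132853507996
0 side [[314.0, 151.0], [326.0, 159.0], [275.0, 176.0]]
0 scene [[166.0, 226.0], [178.0, 212.0], [238.0, 235.0]]
0.2 side [[313.0, 158.0], [325.0, 166.0], [275.0, 173.0]]
0.2 scene [[168.0, 234.0], [180.0, 220.0], [238.0, 231.0]]
0.4 side [[311.0, 164.0], [323.0, 173.0], [276.0, 170.0]]
0.4 scene [[172.0, 242.0], [184.0, 228.0], [236.0, 227.0]]
0.6 side [[308.0, 171.0], [320.0, 180.0], [277.0, 166.0]]
0.6 scene [[178.0, 249.0], [189.0, 235.0], [234.0, 224.0]]
150                       .++++++++++++++++++++++++++++++++++++++++++++++++#++#+++.     .   ...........................                         
151                     ...+++++++++++++++++++++++++++++++++++++++++++++++++++++++.......   ............................                        
152                    ..+++++++++++++++++++++++++++++++++++++++++++++++++++++++++.......   .............................                       
153                   ..++++++++++++++++++++++++++++++++++++++++++++++++++++++++++.......   ...............
[... 16157 characters left out ...]
                          ....................+++++#####++++++++++++++++++++++++++...........   ...........+++++++++++++
266                                              ....................+++++#####++++++++++++++++++++++++++++++++................+++++++++++++++++
267                                             ....................+++++++#####++++++++++++++++++++++++++++++++++++++++++++++++++++++++++++++++
268                                           ......................+++++++#####++++++++++++++++++++++++++++++++++++++++++++++++++++++++++++++++
269                                            .....................++++++++#####+++++++++++++++++++++++++++++++++++++++++++++++++++++++++++++++
```

Request:
{"method": "move_arm", "body": {
  "rows": [
    [0,0,-4,0,-0.04],
    [0,0,-4,0,-0.04],
    [0,0,-4,0,-0.04],
    [0,0,0,0,-0.04]
  ]
}}

```text
time: 9.9
tool_pos: [0.5268, -0.0935, 0.0722]
tool_rot: [-3.141, 0.0, 0.789]
contact_force: [0.1, -0.2, -1.3]
opening: 0.0477
grip_force: 6.5
```

Request:
{"method": "move_arm", "body": {
  "rows": [
    [0,0,-4,0,-0.04],
    [0,0,-4,0,-0.04],
    [0,0,-4,0,-0.04],
    [0,0,0,0,-0.04]
  ]
}}

```text
time: 10.3
tool_pos: [0.5272, -0.0935, 0.0607]
tool_rot: [3.141, -0.0, 0.789]
contact_force: [0.3, -0.1, 0.5]
opening: 0.0477
grip_force: 6.5
```

```bash
python3 - <<'E'
from h import *
s=monitor.observe();print(s['tool_pos'],s['contact_force'],s['grip_force'])
snap('side','s5.png');snap('scene','a6.png')
jawpred(-2.35,(.2,.4,.6,.8))
asc('a6.png',155,210,205,275,1)
asc('s5.png',290,150,340,200,1)
E
```

```text
[ 0.52723267 -0.09351242  0.06065734] [ 0.26996094 -0.05923383  0.46277213] 6.511139050126076
0.2 side [[313.0, 164.0], [325.0, 172.0], [276.0, 179.0]]
0.2 scene [[170.0, 241.0], [181.0, 227.0], [238.0, 239.0]]
0.4 side [[311.0, 171.0], [323.0, 179.0], [276.0, 176.0]]
0.4 scene [[174.0, 249.0], [185.0, 235.0], [237.0, 235.0]]
0.6 side [[308.0, 177.0], [320.0, 186.0], [278.0, 173.0]]
0.6 scene [[179.0, 256.0], [190.0, 242.0], [234.0, 232.0]]
0.8 side [[304.0, 183.0], [316.0, 192.0], [279.0, 170.0]]
0.8 scene [[186.0, 263.0], [196.0, 249.0], [232.0, 228.0]]
210                                     .....++####+++
211                                     ....++#####+++
212                                     ...++######+++
213                                     ...++########+
214                                     ..++##########
215                                    ..+++##########
216                                ....+++#+##########
217                               .+++++##############
218                              .+++++###++++++######
219                             .++++++++++
[... 5077 characters left out ...]
.   .     .  ..++++++.  .                        
188 ... ......      .++++++++##.                      
189 ..... . ..         .+++++####.                    
190 ............         .+++#####.                   
191 .. ............       ++#####+                    
192 .. ..............     .+#####+                    
193 . ...................  .+###+                     
194 ............. ............++                      
195 ..........       ...........                      
196 ........           ...........                    
197 ........           .. . ..........                
198 ........        ..      ..............            
199 ... .... .  .          ..................
```

Request:
{"method": "move_arm", "body": {
  "rows": [
    [0,0,30,0,-0.05],
    [-10,0,40,0,-0.06],
    [-20,0,40,0.1,-0.06],
    [0,0,40,0.14,-0.06],
    [0,0,0,0.14,-0.06],
    [0,10,0,0.14,-0.06],
    [0,10,0,0.14,-0.06],
    [0,10,0,0.14,-0.06],
    [0,10,0,0.14,-0.06],
    [0,10,0,0.14,-0.06],
    [0,10,0,0.14,-0.06],
    [0,10,0,0.14,-0.06]
  ]
}}

```text
time: 11.6
tool_pos: [0.4968, -0.0232, 0.2107]
tool_rot: [-3.141, -0.0, 2.155]
contact_force: [-0.3, 1.4, -0.5]
opening: 0.0486
grip_force: 5.3
```

Request:
{"method": "move_arm", "body": {
  "rows": [
    [0,10,0,0.14,-0.06],
    [0,9,0,0.14,-0.06],
    [0,0,0,0.14,-0.06],
    [0,0,0,0.14,-0.06],
    [0,0,0,0.14,-0.06],
    [0,0,0,0.14,-0.06],
    [0,0,0,0.14,-0.06],
    [0,0,0,0.01,-0.06],
    [0,0,0,0,-0.06],
    [0,0,0,0,-0.06]
  ]
}}

```text
time: 12.6
tool_pos: [0.497, -0.0045, 0.2109]
tool_rot: [3.141, -0.0, 3.136]
contact_force: [0.2, 0.2, -0.8]
opening: 0.0485
grip_force: 5.3
```

```bash
python3 - <<'E'
from h import *
s=monitor.observe();print(s['tool_pos'],s['tool_rot'],s['grip_force'],s['opening'])
snap('side','s6.png');snap('scene','a7.png')
jawpred(0,(.6,.8,1.))
q=[proj(n,[.600,-.005,.16]).astype(int) for n in('scene','side')]
for f,n,c in zip(('a7.png','s6.png'),('scene','side'),q): asc(f,c[0]-35,c[1]-25,c[0]+35,c[1]+25)
E
```

```text
[ 0.49699563 -0.00454916  0.21087168] [ 3.14143029e+00 -2.47297016e-04  3.13605518e+00] 5.275841653347015 0.04852746047844704
0.6 side [[259.0, 175.0], [262.0, 164.0], [312.0, 143.0]]
0.6 scene [[275.0, 215.0], [251.0, 222.0], [237.0, 150.0]]
0.8 side [[265.0, 181.0], [268.0, 169.0], [310.0, 141.0]]
0.8 scene [[272.0, 217.0], [249.0, 224.0], [238.0, 148.0]]
1.0 side [[271.0, 186.0], [274.0, 174.0], [307.0, 138.0]]
1.0 scene [[269.0, 218.0], [246.0, 224.0], [239.0, 147.0]]
199 ..............+..                    .++.                             
200 ..............+..                     .+..                            
201 .................                     .+..                            
202 .................                      ...                            
203 ..................                     ...                            
204 ................. .                     ..                            
205 ................. .                     ...                           
206 ................. .                      ...                          
207 ................. .
[... 6171 characters left out ...]
++++++++++++++++++..          
190        +++++++++++++++++.            .+++++++++++++++++++.+.          
191        .++++++++++++++++.             +++++++++++++++++++.+.          
192         ++++++++++++++++              ++++++++++++++++++..+.          
193       . .+++++++++++++++              ++++++++++++++++++.++...        
194       +. .++++++++++++++.            +++++++++++++++++++++++++.       
195      .++  .++++++++++++++.          .+.+++++++++++++++.+++++++.       
196     ..+++  .++++++++++++++.       .+++ .  ..++++++++..+++++++++       
197     ...+++  .+++++++++...+++.....+++++      ...++++..++++++++++       
198     ...++++.. .+++++.    +++++++++++++         ....++++++++++++..
```

```bash
cat >> h.py <<'E'
def tri(a,b):
    A=[];y=[]
    for n,u in(('scene',a),('side',b)):
        o,d=ray(n,*u);d=d/np.linalg.norm(d);P=np.eye(3)-np.outer(d,d);A.append(P);y.append(P@o)
    x=np.linalg.lstsq(np.vstack(A),np.hstack(y),rcond=None);return x[0].round(4),np.round(x[1],7)
def blobs(f,x0,y0,x1,y1,t=30,mn=12):
    g=cv2.cvtColor(cv2.imread('pics/'+f),cv2.COLOR_BGR2GRAY)[y0:y1,x0:x1]
    n,_,st,c=cv2.connectedComponentsWithStats((g<t).astype(np.uint8))
    return [((c[i]+[x0,y0]).round(1).tolist(),int(st[i,4])) for i in range(1,n) if st[i,4]>=mn]
E
python3 - <<'E'
from h import *
q=[proj(n,[.600,-.005,.16]).astype(int) for n in('scene','side')];print(q)
print(blobs('a7.png',q[0][0]-30,q[0][1]-20,q[0][0]+20,q[0][1]+8))
print(blobs('s6.png',q[1][0]-20,q[1][1]-12,q[1][0]+20,q[1][1]+15))
E
```

```text
[array([263, 224]), array([260, 174])]
[([273.6, 214.2], 23), ([247.8, 222.9], 41)]
[([266.6, 166.8], 45), ([262.7, 180.2], 54)]
```

```bash
python3 - <<'E'
from h import *
a=tri((273.6,214.2),(262.7,180.2));b=tri((247.8,222.9),(266.6,166.8));print(a,b,(a[0]+b[0])/2)
print(tri((266.5,251.3),(255.8,192.6)))
# lid x center scene (from col 38.5), side col 31
print(263-35+38.5, 260-35+31)
E
```

```text
(array([0.5858, 0.029 , 0.168 ]), array([7.9e-06])) (array([ 0.5863, -0.0371,  0.1666]), array([9.e-07])) [ 0.58605 -0.00405  0.1673 ]
(array([ 0.6163, -0.0056,  0.0916]), array([3.e-07]))
266.5 256
```

Request:
{"method": "move_arm", "body": {
  "rows": [
    [15,-1,0,0,-0.06],
    [15,0,0,0,-0.06],
    [0,0,-15,0,-0.06],
    [0,0,-20,0,-0.06],
    [0,0,-15,0,-0.06],
    [0,0,0,0,-0.06],
    [0,0,0,0,-0.06]
  ]
}}

```text
time: 13.4
tool_pos: [0.5273, -0.0056, 0.1613]
tool_rot: [3.142, -0.0, 3.138]
contact_force: [-0.7, 0.6, -0.7]
opening: 0.0489
grip_force: 5.3
```

```bash
python3 - <<'E'
from h import *
s=monitor.observe();print(s['tool_pos'],s['contact_force'])
snap('side','s7.png');snap('scene','a8.png')
q=[proj(n,[.617,-.005,.11]).astype(int) for n in('scene','side')];print(q)
for f,c in zip(('a8.png','s7.png'),q): asc(f,c[0]-25,c[1]-20,c[0]+25,c[1]+20);print(blobs(f,c[0]-25,c[1]-20,c[0]+25,c[1]+20))
E
```

```text
[ 0.52725249 -0.00559142  0.16125942] [-0.72442804  0.63107272 -0.69668449]
[array([266, 245]), array([255, 187])]
225 ......++..+++++++++++++++++++++++..++++++++.      
226 ....++++...++++++++++++++++++++++...++++++++...   
227 ..++++++. .++++++++++++++++++++++....+++++++++..  
228 .+++++++...+++++++++++++++++++++++...+++++++++++. 
229 ++++++++...+++++++++++++++++++++++...++++++++++++.
230 ++++++++...++++++++++++++++++++++++...++++++++++++
231 ++++++++....+++++++++++++++++++++++...++++++++++++
232 +++++++++. .++++++++++++++++++++++++++++++++++++++
233 +++++++++. .+++++++++++++++++++++++###++++++++++++
234 +++++++++...+++++++++++++++++++++++####+++++++++++
235 +++++++++...+++++++++++++++++++++++####+++++++++++
236 +++++++++....++++++++++++++++++++++#####++++++++++
237 +++++++++....+++++++++++++++++++++++####++++++++++
238 ++++++++++. .+++++++++++++++++++++++####++++++++++
239 ++++++++++..++++++++++++++++++++++++#####+++++++++
240 +++++++++++++++++++++++++++++++++++++####+++++++++
241 ++++++++++###++++++++++++++++++++++++#####++++++++
242 +++++++++#####+++++++++++++++++++++++#####++++
[... 2826 characters left out ...]
.++  .++++++++++++++#####+.    .+.+++++++++++++++.
196 .+++  .+++++++++++++#####.   .+++ .  ..++++++++..+
197 ..+++  .+++++++++...++#++...+++++      ..+++++..++
198 ..++++.. .+++++.    +++++++++++++       ......++++
199 ..+++++.  ..+.      +++++++++++++       .....+++++
200 ..+++++++..         +++++++++++++       ...+++++++
201 ..+++++++++. .      +++++++++++++      ..+++++++++
202 ..+++++++++++..     .............   ..++++++++++++
203 ..++++++++++++++... ................++++++++++++++
204 ..+++++++++++++++++++.........++++++++++++++++++++
205 ...+++++++++++++++++++++++++++++++++++++++++++++++
206 ...+++++++++++++++++++++++++++++++++++++++++++++++
[([256.9, 179.8], 47), ([252.7, 193.1], 48)]
```

```bash
python3 - <<'E'
from h import *
a=tri((278.9,238.6),(252.7,193.1));b=tri((253,246),(256.9,179.8));print(a,b,(a[0]+b[0])/2)
E
```

```text
(array([0.6169, 0.028 , 0.1177]), array([9.8e-06])) (array([ 0.6157, -0.0368,  0.118 ]), array([1.39e-05])) [ 0.6163  -0.0044   0.11785]
```

Request:
{"method": "move_arm", "body": {
  "rows": [
    [0,0,-12,0,-0.06],
    [0,0,-12,0,-0.06],
    [0,0,-10,0,-0.06],
    [0,0,-4,0,-0.06],
    [0,0,0,0,-0.06],
    [0,0,0,0,-0.06]
  ]
}}

```text
time: 14.1
tool_pos: [0.5273, -0.0056, 0.123]
tool_rot: [3.142, 0.0, 3.139]
contact_force: [0.6, -0.2, -0.6]
opening: 0.049
grip_force: 5.3
```

Request:
{"method": "move_arm", "body": {
  "rows": [
    [0,0,0,0,0.05],
    [0,0,0,0,0.05],
    [0,0,0,0,0.2],
    [0,0,0,0,0.4],
    [0,0,0,0,0.5],
    [0,0,0,0,0.5],
    [0,0,0,0,0.5],
    [0,0,0,0,0.5]
  ],
  "newtons": 42
}}

```text
time: 14.9
tool_pos: [0.5271, -0.0057, 0.123]
tool_rot: [-3.142, 0.0, 3.139]
contact_force: [-0.1, -1.4, 0.0]
opening: 0.0433
grip_force: 41.9
```

Request:
{"method": "move_arm", "body": {
  "rows": [
    [0,0,3,0,0.5],
    [0,0,6,0,0.5],
    [0,0,8,0,0.5],
    [0,0,8,0,0.5],
    [0,0,0,0,0.5],
    [0,0,0,0,0.5]
  ],
  "newtons": 45
}}

```text
time: 15.5
tool_pos: [0.5272, -0.0056, 0.1482]
tool_rot: [3.142, 0.001, 3.139]
contact_force: [-0.0, -0.6, -3.0]
opening: 0.0436
grip_force: 44.9
```

Request:
{"method": "move_arm", "body": {
  "rows": [
    [0,0,10,0,0.5],
    [0,0,15,0,0.5],
    [0,0,15,0,0.5],
    [0,0,15,0,0.5],
    [0,0,15,0,0.5],
    [0,0,15,0,0.5],
    [0,0,5,0,0.5],
    [0,0,0,0,0.5],
    [0,0,0,0,0.5]
  ]
}}

```text
time: 16.4
tool_pos: [0.5267, -0.0055, 0.2373]
tool_rot: [3.141, -0.001, 3.139]
contact_force: [-0.3, 0.3, -2.9]
opening: 0.0433
grip_force: 44.9
```

```bash
python3 - <<'E'
from h import *
s=monitor.observe();print(s['tool_pos'],s['contact_force'],s['torque'],s['opening'],s['grip_force'])
snap('side','s8.png');snap('scene','a9.png')
q=[proj(n,[.617,-.005,.165]).astype(int) for n in('scene','side')];print(q)
for f,c in zip(('a9.png','s8.png'),q): asc(f,c[0]-30,c[1]-27,c[0]+30,c[1]+27)
for n in('scene','side'):print([proj(n,[.617,-.005,z]).round().tolist() for z in(.128,.168,.204)])
E
```

```text
[ 0.5267225  -0.00552926  0.23731028] [-0.33263555  0.28445559 -2.85626909] [0.00578881 0.15627567 0.02077281] 0.04327106351901887 44.93880770285614
[array([266, 227]), array([254, 172])]
200 .........    ..                 ...                         
201 .........    ..                  ...                        
202 ..........   ..                  ...                        
203 ...........  ..                   ...                       
204 ...........  ...                  ...                       
205 ...........   ..                   ..                       
206 ............ ...                   ...                      
207 ............. ..                    .++.                    
208 .................                   .+++.                   
209 ................                     .++.                   
210 .................                     .+.                   
211 .................                     .++.                  
212 ..................                     .+.                  
213 ................++..                   .+.                  
21
[... 5505 characters left out ...]
++++++++++++++++.
190         ++++++++++++++++++++++++++++++++++++++++++++++++++.+
191         .+++++++++++++++++++++++++++++++++++++++++++++++++.+
192          ++++++++++++++++++++++++++++++++++++++++++++++++.++
193        . .+++++++++++++++++++++++++++++++++++++++++++++++.++
194        +. .+++++++++++++++++++++++++++++++++++++++++++++.+++
195       .++  .++++++++++++++++++++........+++++++++++++++.++++
196      ...++  .+++++++++++++... ..        .  ..++++++++.++++++
197      ...+++  .+++++++++..                   ...+++++..++++++
198      ...++++.. .+++++.                       ....+..++++++++
[[267.0, 240.0], [266.0, 227.0], [266.0, 214.0]]
[[255.0, 183.0], [255.0, 172.0], [254.0, 162.0]]
```

Request:
{"method": "move_arm", "body": {
  "rows": [
    [0,0,10,0,0.5],
    [-4,-8,10,0,0.5],
    [-10,-20,0,-0.04,0.5],
    [-12,-24,0,-0.05,0.5],
    [-12,-24,0,-0.06,0.5],
    [-12,-24,0,-0.06,0.5],
    [-12,-24,0,-0.06,0.5],
    [-12,-24,0,-0.06,0.5],
    [-12,-24,0,-0.06,0.5],
    [-12,-24,0,-0.06,0.5],
    [-12,-24,0,-0.06,0.5],
    [-12,-24,0,-0.06,0.5]
  ],
  "newtons": 48
}}

```text
time: 17.7
tool_pos: [0.4043, -0.2511, 0.259]
tool_rot: [-3.141, 0.001, 2.566]
contact_force: [-0.1, -0.3, -2.5]
opening: 0.0434
grip_force: 47.9
```

Request:
{"method": "move_arm", "body": {
  "rows": [
    [-10,-20,0,-0.05,0.5],
    [0,-3,0,-0.04,0.5],
    [0,0,0,0,0.5],
    [0,0,-30,0,0.5],
    [0,0,-30,0,0.5],
    [0,0,-15,0,0.5],
    [0,0,0,0,0.5],
    [0,0,0,0,0.5]
  ]
}}

```text
time: 18.5
tool_pos: [0.3956, -0.2727, 0.1839]
tool_rot: [3.142, 0.001, 2.48]
contact_force: [-0.2, 0.5, -2.2]
opening: 0.0434
grip_force: 47.9
```

```bash
python3 - <<'E'
from h import *
s=monitor.observe();print(s['tool_pos'],s['tool_rot'],s['contact_force'],s['torque'],s['opening'])
snap('side','s9.png');snap('scene','a10.png')
a=cv2.imread('pics/s9.png');b=cv2.imread('pics/a10.png')
q=[proj(n,[.469,-.322,.05]).astype(int) for n in('scene','side')];print(q)
f=lambda i,c:cv2.resize(i[c[1]-50:c[1]+30,c[0]-50:c[0]+50],(400,320),interpolation=2)
cv2.imwrite('pics/z.png',np.clip(np.hstack([f(b,q[0]),f(a,q[1])])*1.6,0,255).astype(np.uint8))
for n in('scene','side'):print([proj(n,[.469,-.322,z]).round().tolist() for z in(.008,.045,.08,.12)])
E
```

```text
[ 0.39555867 -0.27271359  0.18389096] [3.14158053e+00 1.13159790e-03 2.47990113e+00] [-0.244138    0.48464374 -2.24260094] [ 0.00012724  0.12381235 -0.00724893] 0.043350338275193835
[array([122, 264]), array([314, 149])]
[[126.0, 277.0], [123.0, 266.0], [120.0, 256.0], [116.0, 243.0]]
[[314.0, 159.0], [314.0, 150.0], [314.0, 142.0], [315.0, 132.0]]
```

View pics/z.png

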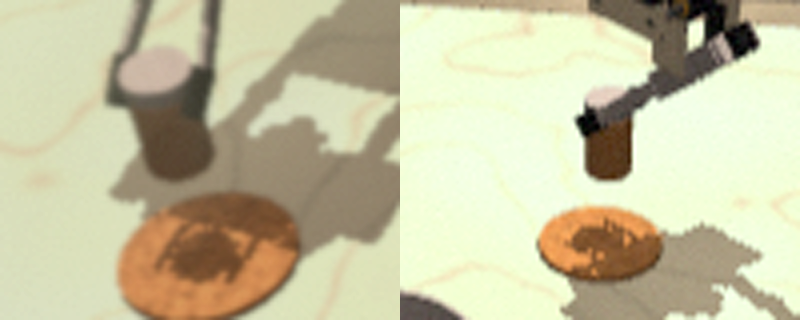

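Request:
{"method": "move_arm", "body": {
  "rows": [
    [2,5,-20,0,0.5],
    [0,0,-20,0,0.5],
    [0,0,-15,0,0.5],
    [0,0,-8,0,0.5],
    [0,0,-3,0,0.5],
    [0,0,0,0,0.5]
  ]
}}

```text
time: 19.2
tool_pos: [0.3975, -0.2679, 0.1175]
tool_rot: [3.142, 0.001, 2.479]
contact_force: [0.5, 1.1, -2.3]
opening: 0.0436
grip_force: 47.9
```

Request:
{"method": "move_arm", "body": {
  "rows": [
    [0,0,-2,0,0.5],
    [0,0,-2,0,0.5],
    [0,0,-2,0,0.5],
    [0,0,0,0,0.5]
  ]
}}

```text
time: 19.6
tool_pos: [0.3971, -0.2675, 0.1109]
tool_rot: [3.141, -0.0, 2.479]
contact_force: [-0.5, 0.3, -2.2]
opening: 0.0435
grip_force: 47.9
```

Request:
{"method": "move_arm", "body": {
  "rows": [
    [0,0,-1,0,0.5],
    [0,0,-1,0,0.5],
    [0,0,0,0,0.5]
  ]
}}

```text
time: 19.9
tool_pos: [0.3971, -0.2677, 0.1092]
tool_rot: [-3.141, 0.0, 2.479]
contact_force: [-2.0, 0.8, 2.0]
opening: 0.0435
grip_force: 47.9
```

Request:
{"method": "move_arm", "body": {
  "rows": [
    [0,0,0,0,0.5],
    [0,0,0,0,0.5],
    [0,0,0,0,0.5],
    [0,0,0,0,0.5]
  ],
  "newtons": 25
}}

```text
time: 20.3
tool_pos: [0.3971, -0.2676, 0.109]
tool_rot: [3.142, 0.0, 2.479]
contact_force: [-1.4, 0.3, 0.2]
opening: 0.0441
grip_force: 24.9
```

Request:
{"method": "move_arm", "body": {
  "rows": [
    [0,0,0,0,0.06],
    [0,0,0,0,0.04],
    [0,0,0,0,0.02],
    [0,0,0,0,0],
    [0,0,0,0,-0.03],
    [0,0,0,0,-0.06],
    [0,0,0,0,-0.06],
    [0,0,0,0,-0.06]
  ]
}}

```text
time: 21.1
tool_pos: [0.3971, -0.2676, 0.1089]
tool_rot: [3.141, 0.0, 2.479]
contact_force: [-0.5, 0.6, -1.2]
opening: 0.0487
grip_force: 5.3
```

```bash
python3 - <<'E'
from h import *
s=monitor.observe();print(s['tool_pos'],s['contact_force'],s['opening'],s['grip_force'])
snap('side','s10.png');snap('scene','a11.png')
q=[proj(n,[.469,-.322,.05]).astype(int) for n in('scene','side')]
for f,c in zip(('a11.png','s10.png'),q): asc(f,c[0]-25,c[1]-25,c[0]+25,c[1]+20)
E
```

```text
[ 0.39714419 -0.26755876  0.10891375] [-0.45550608  0.57619626 -1.20040446] 0.0486617209947598 5.284303352236748
239                  .+.                 ......       
240                 ..+.                ......        
241                 .+.                 .....         
242                 ...                ....+.         
243                ....               .......         
244                .+..              ........         
245                .+.....          .........    .....
246               ..+........      .....  ...   ......
247               .++.........   .......  .... .......
248              ..+.....         ......  .+..........
249              .++...            .....  .+..........
250            ...+..               ....  ............
251           ..++++.               ....  ............
252           .++++.                ....  ............
253           .+++.                 ..................
254           ++++.                .......++..........
255          .++++                 ....+++++..........
256          .+++.                .....+++++........
[... 3248 characters left out ...]
156                     ++++++++++++..                
157                     +######+++++...    .          
158                    .+#++++##++#. ... ...          
159                    .++#+#++++##.  .......         
160          .         .+++#++#++#+  ......+..        
161           .   ...   .+++#+##++........+..         
162           .   .....  ..+++++.+.......+++.         
163           ..    ....   ...+...++.+++..++.         
164            ...     ....   ..++++++++.++.          
165             .+..   .........+.++++++++..          
166              .+... .. ....+.++..+++++.... .       
167                 ++.++...+++++++++++..     . . .   
168                   .++++.+++++++++...
```

Request:
{"method": "move_arm", "body": {
  "rows": [
    [0,0,5,0,-0.07],
    [0,0,10,0,-0.07],
    [0,0,15,0,-0.07],
    [0,0,20,0,-0.07],
    [0,0,20,0,-0.07],
    [0,0,20,0,-0.07],
    [0,0,20,0,-0.07],
    [0,0,0,0,-0.07]
  ]
}}

```text
time: 22.0
tool_pos: [0.3984, -0.2687, 0.2222]
tool_rot: [-3.141, 0.006, 2.479]
contact_force: [1.1, -0.5, -1.3]
opening: 0.0492
grip_force: 5.0
```

```bash
python3 - <<'E'
from h import *
s=monitor.observe();print(s['tool_pos'],s['contact_force'],s['opening'],s['grip_force'])
snap('side','s11.png');snap('scene','a12.png')
q=[proj(n,[.469,-.322,.05]).astype(int) for n in('scene','side')];print(q)
for f,c in zip(('a12.png','s11.png'),q): asc(f,c[0]-25,c[1]-30,c[0]+30,c[1]+20)
E
```

```text
[ 0.39837013 -0.26870448  0.22221596] [ 1.07910132 -0.4884079  -1.25949354] 0.04924173473503818 4.994126781821251
[array([122, 264]), array([314, 149])]
234                                           .....        
235                                         .......        
236                                         .......        
237                                        ......          
238                                        .....           
239                                        ....            
240                                      .....             
241                                      ....              
242                                     ....               
243                                    ....                
244                                   .....                
245                                 ......            .....
246                   ...          .......           ......
247                  .......      .......      ............
248                 ...... .      .......     .............
249                ....          .........    .
[... 4350 characters left out ...]
       +++###+++#++... ....             . 
158                    .+++##+####+...+.......             
159                    .+#++#####+#. ........  .           
160          .  ...    .+##+#+++##+........+.              
161           . .....   .+#+#+#++++....+.+.+.              
162           .   .....  ..+++++++...+.+.+++..             
163           ..    .....  ..+++++++++++..++.              
164            ..     ..+.......++++++..+++.               
165             ++..  ...+......+++++++++++.               
166               +...+......+++..+.+++++...  ... .        
167                 +++++...+++++++++++..      .  .        
168                 ...+++.++++++++++...          .    ..
```

Request:
{"method": "move_arm", "body": {
  "rows": [
    [0,15,0,0,-0.06],
    [0,30,0,0,-0.06],
    [0,40,0,0.04,-0.06],
    [0,45,0,0.04,-0.06],
    [0,45,0,0.04,-0.06],
    [5,45,0,0.04,-0.06],
    [5,45,0,0.04,-0.06],
    [5,45,0,0.04,-0.06],
    [5,45,0,0.04,-0.06],
    [5,45,0,0.04,-0.06],
    [5,45,0,0.04,-0.06],
    [5,45,0,0.04,-0.06]
  ]
}}

```text
time: 23.3
tool_pos: [0.4304, 0.2248, 0.2179]
tool_rot: [-3.141, -0.002, 2.881]
contact_force: [1.6, -0.4, -1.2]
opening: 0.0491
grip_force: 5.3
```

Request:
{"method": "move_arm", "body": {
  "rows": [
    [10,40,0,0.04,-0.06],
    [10,35,0,0,-0.06],
    [5,25,0,0,-0.06],
    [5,11,0,0,-0.06],
    [0,0,-30,0,-0.06],
    [0,0,-40,0,-0.06],
    [0,0,-40,0,-0.06],
    [0,0,-20,0,-0.06],
    [0,0,-10,0,-0.06],
    [0,0,0,0,-0.06]
  ]
}}

```text
time: 24.3
tool_pos: [0.4605, 0.3332, 0.0773]
tool_rot: [-3.139, -0.003, 2.919]
contact_force: [0.5, -0.0, -0.6]
opening: 0.0486
grip_force: 5.3
```

```bash
python3 - <<'E'
from h import *
s=monitor.observe();print(s['tool_pos'],s['tool_rot'],s['contact_force'],s['opening'],s['grip_force'])
snap('side','s12.png')
jawpred(s['tool_rot'][2]-np.pi,(.5,.7,.9))
q=proj('side',s['tool_pos']+[.09,-.02,-.03]).astype(int);print(q)
print(blobs('s12.png',q[0]-30,q[1]-30,q[0]+30,q[1]+30))
E
```

```text
[0.46048418 0.33318925 0.07730945] [-3.13925395e+00 -2.96318867e-03  2.91914473e+00] [ 0.46495943 -0.034175   -0.6176411 ] 0.0485613007807987 5.275418758392334
0.5 side [[249.0, 289.0], [258.0, 273.0], [313.0, 274.0]]
0.5 scene [[376.0, 214.0], [356.0, 217.0], [350.0, 159.0]]
0.7 side [[255.0, 296.0], [264.0, 279.0], [310.0, 270.0]]
0.7 scene [[374.0, 217.0], [354.0, 220.0], [351.0, 157.0]]
0.9 side [[262.0, 302.0], [270.0, 286.0], [307.0, 267.0]]
0.9 scene [[370.0, 218.0], [351.0, 220.0], [352.0, 156.0]]
[260 284]
[([282.3, 260.5], 111), ([276.8, 274.0], 76), ([264.8, 280.9], 29), ([255.7, 298.6], 44)]
```

Request:
{"method": "move_arm", "body": {
  "rows": [
    [0,0,-8,0,-0.06],
    [-1,0,-8,0,-0.06],
    [-3,1,-7,0,-0.06],
    [-3,1,-7,0,-0.06],
    [-3,1,-7,0,-0.06],
    [-3,1,-7,0,-0.06],
    [0,0,0,0,-0.06]
  ]
}}

```text
time: 25.05
tool_pos: [0.448, 0.3372, 0.0338]
tool_rot: [-3.14, -0.002, 2.919]
contact_force: [-0.2, -0.5, -1.5]
opening: 0.0488
grip_force: 5.2
```

Request:
{"method": "move_arm", "body": {
  "rows": [
    [-3,1,-7,0,-0.06],
    [-3,1,-7,0,-0.06],
    [-2,1,-7,0,-0.06],
    [-2,0,-7,0,-0.06],
    [-2,0,-7,0,-0.06],
    [-1,0,-7,0,-0.06],
    [0,0,0,0,-0.06]
  ]
}}

```text
time: 25.75
tool_pos: [0.4354, 0.34, -0.0082]
tool_rot: [-3.14, -0.001, 2.919]
contact_force: [0.1, -0.5, 0.2]
opening: 0.0487
grip_force: 5.1
```

```bash
python3 - <<'E'
from h import *
s=monitor.observe();print(s['tool_pos'],s['contact_force'],s['opening'],s['grip_force'])
snap('side','s13.png');snap('scene','a13.png')
jawpred(s['tool_rot'][2]-np.pi,(0,.1,.2))
for n,f in(('side','s13.png'),('scene','a13.png')):
    q=proj(n,[.57,.31,.01]).astype(int)
    print(n,blobs(f,q[0]-35,q[1]-35,q[0]+35,q[1]+35))
E
```

```text
[ 0.43537072  0.34000134 -0.00820912] [ 0.1122533  -0.53957812  0.24192391] 0.04873249755967045 5.108687058091164
0 side [[254.0, 297.0], [263.0, 281.0], [324.0, 308.0]]
0 scene [[374.0, 219.0], [354.0, 222.0], [343.0, 185.0]]
0.1 side [[254.0, 301.0], [263.0, 284.0], [324.0, 306.0]]
0.1 scene [[373.0, 222.0], [353.0, 225.0], [343.0, 183.0]]
0.2 side [[255.0, 304.0], [264.0, 288.0], [324.0, 305.0]]
0.2 scene [[373.0, 225.0], [353.0, 228.0], [344.0, 182.0]]
side [([263.4, 285.7], 49), ([282.0, 301.4], 31), ([253.9, 303.8], 48)]
scene [([373.6, 222.7], 21), ([351.7, 225.8], 18)]
```

Request:
{"method": "move_arm", "body": {
  "rows": [
    [-1,0,-5,0,-0.06],
    [0,0,-5,0,-0.06],
    [0,0,-4,0,-0.06],
    [0,0,-2,0,-0.06],
    [0,0,-1,0,-0.06],
    [0,0,0,0,-0.06]
  ]
}}

```text
time: 26.45
tool_pos: [0.4352, 0.3403, -0.0238]
tool_rot: [-3.142, 0.0, 2.919]
contact_force: [-0.5, -0.8, 3.7]
opening: 0.0487
grip_force: 5.3
```

Request:
{"method": "move_arm", "body": {
  "rows": [
    [0,0,-1,0,-0.06],
    [0,0,0,0,-0.06]
  ]
}}

```text
time: 26.65
tool_pos: [0.4353, 0.3403, -0.0246]
tool_rot: [3.141, 0.0, 2.919]
contact_force: [-0.8, -2.0, 4.2]
opening: 0.0486
grip_force: 5.6
```

Flat on the counter with slight press; release and rise.

Request:
{"method": "move_arm", "body": {
  "rows": [
    [0,0,0,0,-0.2],
    [0,0,0,0,-0.4],
    [0,0,0,0,-0.6],
    [0,0,0,0,-0.6],
    [0,0,0,0,-0.6],
    [0,0,15,0,-0.6],
    [0,0,30,0,-0.6],
    [0,0,40,0,-0.6],
    [0,0,40,0,-0.6],
    [0,0,30,0,-0.6],
    [0,0,0,0,-0.6],
    [0,0,0,0,-0.6]
  ]
}}

```text
time: 27.85
tool_pos: [0.4352, 0.3405, 0.1302]
tool_rot: [3.141, 0.001, 2.919]
contact_force: [-0.4, -0.2, -0.2]
opening: 0.0735
grip_force: 0.0
```

```bash
python3 - <<'E'
from h import *
s=monitor.observe();print(s['tool_pos'],s['opening'])
snap('side','s14.png');snap('scene','a14.png')
print([ [proj(n,[.4353+r*.975+.222*sg*.033,.3403-r*.222+sg*.033,.012]).round(1).tolist() for r,sg in((.123,1),(.123,-1),(-.054,0))] for n in('side','scene')])
for n,f in(('side','s14.png'),('scene','a14.png')):
    q=proj(n,[.5,.33,.01]).astype(int)
    print(n,blobs(f,q[0]-60,q[1]-35,q[0]+60,q[1]+40))
q=proj('side',[.469,-.322,.05]).astype(int);asc('s14.png',q[0]-20,q[1]-10,q[0]+25,q[1]+18)
E
```

```text
[0.43517301 0.34050026 0.13023975] 0.07353332190435512
[[[253.9, 303.2], [263.8, 284.4], [324.0, 312.4]], [[374.5, 223.7], [351.5, 227.2], [342.7, 189.4]]]
side [([263.6, 284.8], 49), ([252.8, 304.9], 53), ([323.8, 312.7], 72)]
scene [([344.0, 189.2], 23), ([375.3, 222.7], 22), ([350.6, 226.3], 18), ([303.4, 239.2], 12)]
139                                .             
140                                              
141 .                                            
142   .                                          
143 ..                                           
144 ...                                          
145 ..                                           
146 ... .          .                           .+
147 .....          .            ...............++
148 .....       .           .......+...........++
149 .......    .          ......++++++++++++....+
150 .......   ..        .....++++++++++++++++++..
151 ........ ..       ....+++++++##########++++..
152 ....... ..       ...++++++##############++++.
153 ..........     ....++++####################++
154 ....... ...  ...+++++#####+++++++++########++
155 ..........  ...+++++####++++++++##+++#######+
156 ...............+++####+++++++#++###++#######+
157 ..............+++#####+++++#+#+##++#########+
158 .............+++####++++#+#++###+###+########
159 +..+.......++++###+#+#+####++##+#############
160 ++........++++####++#+###+####+##############
161 +++.......++#####+++##+##+###################
162 +++......+++############+####################
163 ++++.....++##################################
164 +++....++++####+#############################
165 ++++....++###################################
166 +++++.++++###################################
```

```bash
python3 - <<'E'
from h import *
a=cv2.imread('pics/a12.png').astype(int);b=cv2.imread('pics/a14.png').astype(int)
q=proj('scene',[.469,-.322,.05]).astype(int)
asc('a14.png',q[0]-25,q[1]-18,q[0]+30,q[1]+22)
print(workorder.hand_in())
E
```

```text
246                                                        
247                                                        
248                                                        
249                                                        
250                                                        
251                                                        
252                                                        
253                                                        
254                                                        
255                                ..                      
256                               ...                      
257                              ..+.                      
258                             ..++.                      
259                           ...+++.                      
260                .....  .....++++++.                     
261                 ........+++++++++.                     
262                 ..+++++++++++++++..                    
263                  .++++++++++++++++..                   
264                 
[... 651 characters left out ...]
 .....    ....+++++++++++++##+..    .......     
276        ..  ..   .. ..+++++++++++###++....  .......     
277            ..   . ...+++++++++++++++..      ......     
278        .   .      ...++++#++++##+++..        .....     
279       .    .       ..+++++++#+#++++...       .....     
280          ....     ....+++++++++++....       .....      
281          .......  ......++++++........ .    .....      
282       .   .........  ................ ...   ....       
283       ..  .....  ..     ...... .....   ..   ....       
284       .     .             ...........      ....        
285              .   ..           ......      ....         
the job is handed in; nothing more can be done
None
```

The jar stands upright near the middle of the cork mat and the tongs lie flat and released on the counter. I handed the job in at about 28 s, but the hand-in gave no verdict.

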